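# Clamp an offcut in the bench thickness gauge and turn its ratchet until it slips

## Robot

A 7-joint arm with a two-finger parallel gripper is mounted at the origin on a cart in front of the work surface, level with it; the furniture and walls round the work are solid. World frame = base frame: x ahead of the robot, y to its left, z up, the work surface at z = 0. Lengths are in m, angles in rad, forces in N, time in s.
With the tool pointing down it reaches from about 0.35 to 0.775 m from the base axis. Payload 3.1 kg.
Tool frame: the origin (TCP) lies at the very end of the fingers, on their centre line; the grasp point (between the pads) lies 19 mm behind it; z points along the fingers, y is the line along which they close (so a half turn about z gives the same grasp; the last joint's range is limited). The gripper opens to 85 mm and grips with 20 to 120 N. Pads are 22 mm wide; open, the fingers measure 114 mm over their backs; the gripper's body (76 mm by 85 mm) begins 54 mm behind the grasp point. The pads swing forward as they close: fully open they stand 13 mm farther back than shut.
Start: joints at [-1.326, 0.311, 0.014, 1.512, -0.004, 1.319, -0.027], TCP at [0.156, 0.528, 0.193] pointing down, gripper open.
Joint ranges: [-2.7, 2.7], [-0.3, 1.91], [-1.27, 1.3], [0.12, 2.57], [-1.44, 4.58], [0.2, 2.03], [-3.05, 3.05]. Speed limits (rad/s): [2.79, 2.79, 3.14, 3.14, 3.14, 3.14, 3.14].

## Interface

Orientations are given as a rotation vector (axis times angle).
In Python, from cell import arm gives the robot as it stands. The module is installed in compiled form; this text tells all that it offers.
- The arm moves only by the tool drive_tool, never from a script. Its argument "deltas" is one flat list of numbers, 6 for each row, row after row: the shift along the tool's x, y, z in cm, then the turn, a rotation vector about the tool's x, y, z in degrees. A call has 1 to 20 rows; each row shifts and turns the commanded pose from where the row before left it, along the tool's axes as they then stand; what a row does not reach is not made up. A row lasts 1/8 s, in which the tool goes at most 62.5 mm and 10.7 degrees, less where a joint would pass 70% of its speed; a pose out of reach is approached as far as the arm can. A call with a gripper value outside its range is refused whole. "grip" is the opening in per cent of the stroke, from 0 (shut) to 100 (fully open), set as the call begins (left out, the last holds). The fingers move at their own pace and stop on an object; "grip_force" is the grip in N (left out, the last holds). Time passes only in rows, so rows that do not move let the fingers close. It gives the time, the measured TCP pose, the force, the opening and the grip force at its end, in the units of the state.
- arm.observe(): the state, without advancing time (a new reading comes with each control period).
- arm.grab_frame(name): name is "scene" or "top" or "wrist"; returns a dict with "img" (480x640x3 uint8, red, green, blue), "K" (3x3 intrinsics, pixels), "k1" (the pictures are not rectified: a ray, as slopes to the right and down, at radius r is drawn at 1 + k1 r^2 times it, then the intrinsics apply), "T" (4x4, takes a point from camera to world coordinates); the wrist camera has in their place "tool_from_camera" (4x4, takes a point from camera to tool coordinates, whose origin is the TCP and whose axes are the flange's). Camera axes: x right, y down, z forward; pixel columns grow to the right and rows downward; lengths in m; the calibration is good to about 2 mm. A picture is of the moment at which its call begins: read the wrist's pose just before it. There is no depth.
- arm.close_job(): hands the job in; it is judged then, once.
Trained networks look in the newest picture that a camera, given by its name, has taken for a name from the list of things; names that differ only in an ending like _2 or _b are one class to them, and where a whole thing is asked for, a point or a joint stands for the part that bears it (a point fixed in the world has none). Each returns a list of dicts, best first, with "confidence" (0 to 1); they miss things now and then, are a little off and sometimes report something else, mostly with a low value. They report only what shows in the picture. A call takes as long as a camera call.
- arm.boxes_of(name, camera): "centre" ([column, row] in pixels, amid what is visible of it).
The state is a dict: "t": time; "joints": joint angles; "dq": joint speeds; "joint_torque": joint torques, N m; "ee_pos": TCP position; "ee_rot": TCP orientation; "force": force on the tool from outside, world axes, zero at the start; "moment": the same for the moment, N m; "gripper_width": finger opening in m; "grasp_force": force on a finger pad.
Only numpy, scipy, OpenCV 4.12 (cv2) and the standard library are available. Lean on these libraries where they do the work, as an engineer would, in place of code of your own. Each camera call takes 0.05 s, during which the arm holds its last target. There are 200 camera calls.

## Task

Lay the longest of the three wooden offcuts gently and flat on the thickness gauge's table, lengthwise, with its inner end under the spindle, and let go. Then turn the ratchet knob on top clockwise, never the barrel below it, until the spindle clamps the wood and you feel the ratchet slip; once it has clearly slipped stop, before it has slipped a quarter turn, and leave the wood clamped. Do not disturb the other things on the bench.

Things in the scene. Friction and masses are not known exactly. Their poses are not given: they have to be found in the camera images.
- gauge: grey C-frame bench thickness gauge, fixed. Origin on the worktop under the vertical spindle axis; z up, x towards its column (the open throat faces -x, to the robot). Base 150 x 80 x 12 mm. Steel table top at z = 34 mm, 40 mm wide, x = -52 to +15 mm. Column x = 49 to 75 mm. Overhead arm z = 78 to 96 mm, ending in a round collar of 17 mm radius; on it the barrel, then the ratchet knob
- table: the gauge's flat steel table, fixed to it, on which the wood lies: 40 mm wide, 10 mm thick; origin on its top face on the spindle axis, 34 mm above the worktop; it reaches 52 mm out (-x) and 15 mm in (+x). The steel spindle, 13 mm across, hangs over it on the axis; its flat end starts 57 to 62 mm above the worktop (unmeasured) and slides down without turning
- knob_top (a point): fixed point on the gauge's axis, 159 mm above the worktop: centre of the top of the ratchet knob, a knurled dark steel cylinder 20 mm in diameter, 36 mm tall (from 123 mm up). Under it the aluminium barrel, 29 mm in diameter, 98 to 122 mm up, drives the spindle down 24 mm a clockwise turn (3.8 mm a rad), with no slip: not to be turned by hand. Both stay at their height and where they are left
- ratchet (a joint): rad the ratchet knob has slipped clockwise (from above) against the barrel; 0 at the start. The knob first carries the barrel along against 0.085 N m of drag; once the spindle clamps (about 18 N on the wood, 0.1 to 0.4 rad after first touch) the ratchet slips smoothly at 0.155 N m and this value grows as the knob turns on. It slips either way round. The screw holds the clamping force after release
- offcut_1: the longest offcut: brown bandsawn maple block 45 x 100 x 19 mm (x, y, z), 40 to 80 g, lying flat; origin at the centre of its underside, its length along y. It shall be gauged. Hold it across the 45 mm near its outer end (about 68 mm from the spindle axis), so that the gripper clears the gauge's arm
- offcut_2: short thick pale offcut 34 x 70 x 30 mm (x, y, z), origin at the centre of its underside; bystander
- offcut_4: short thin pale offcut 40 x 75 x 16 mm (x, y, z), origin at the centre of its underside; bystander
- screwdriver_1: screwdriver with a black handle, 127 mm long, lying loose; bystander
- drill_battery: black cordless-tool battery 71 x 108 x 58 mm, loose; bystander
- tape_measure: yellow tape measure 44 x 81 x 68 mm, loose; bystander
- sanding_block: brown sanding block 62 x 107 x 29 mm, loose; bystander

How it is judged:
By the outcome, as a careful person would: the job done as asked, in the order asked, and still so for the second after the job is handed in, with the robot touching nothing.
It also fails if it takes over 70 s, if anything falls off the work surface, if the arm or the gripper's body presses on something with over 40 N, if the wrist force passes 120 N, or if a joint passes its speed limit or range.

## Working session

There is one attempt and no reset: what is moved stays moved. The work goes in short steps, Python scripts to look and compute and a tool call to move; the robot and the scene stay as the last step left them, time stands still between calls to the robot, and variables do not carry over. Pictures are saved under pics/ and viewed, at most 10 in all, crops included, and the job is handed in when it is done.

Besides the shell and the picture viewer there is one more tool, called in YAML: its name, and indented under it one key for each argument. drive_tool: Moves the arm, as the interface text tells. Its arguments: {"type":"object","properties":{"deltas":{"type":"array"},"grip":{"type":"number"},"grip_force":{"type":"number"}},"required":["deltas"]}

```bash
mkdir -p pics; python3 - <<'E'
from cell import arm
import cv2,numpy as np
s=arm.observe(); print(s['t'],s['ee_pos'],s['ee_rot'],s['gripper_width'])
for c in ['scene','top']:
    f=arm.grab_frame(c); cv2.imwrite(f'pics/{c}0.png',f['img'][:,:,::-1]); print(c,f['K'].tolist(),f['k1'],np.round(f['T'],4).tolist())
    for n in ['gauge','table','knob_top','ratchet','offcut_1','screwdriver_1','drill_battery','tape_measure','sanding_block']:
        try: print(n,[(np.round(d['centre']).tolist(),round(d['confidence'],2)) for d in arm.boxes_of(n,c)][:4])
        except Exception as e: print(n,e)
print(arm.observe()['t'])
E
```

```text
0.0 [0.15535516 0.52675834 0.19201526] [-0.44878112 -3.10914312  0.0036852 ] 0.08581502435188293
scene [[449.3103315980424, 0.0, 317.6396787180425], [0.0, 449.3103315980424, 236.75026709493918], [0.0, 0.0, 1.0]] -0.11055353305828733 [[0.6665, -0.3265, 0.6702, -0.2535], [-0.7453, -0.3113, 0.5896, -0.4653], [0.0161, -0.8924, -0.4509, 0.6034], [0.0, 0.0, 0.0, 1.0]]
gauge [([377.0, 278.0], 0.7)]
table [([367.0, 281.0], 0.53)]
knob_top [([379.0, 276.0], 0.82)]
ratchet []
offcut_1 [([303.0, 282.0], 0.85), ([255.0, 259.0], 0.66), ([297.0, 250.0], 0.65)]
screwdriver_1 [([386.0, 331.0], 0.77), ([297.0, 249.0], 0.19)]
drill_battery [([244.0, 231.0], 0.68), ([384.0, 331.0], 0.35)]
tape_measure [([366.0, 284.0], 0.72), ([212.0, 243.0], 0.61)]
sanding_block [([446.0, 305.0], 0.66)]
top [[509.3373549200522, 0.0, 308.8537673984254], [0.0, 509.3373549200522, 233.380583239278], [0.0, 0.0, 1.0]] -0.027527918553531545 [[-0.0119, -0.991, 0.1334, 0.3018], [-0.9999, 0.0123, 0.0019, 0.1627], [-0.0036, -0.1334, -0.9911, 1.2898], [0.0, 0.0, 0.0, 1.0]]
gauge [([360.0, 210.0], 0.84)]
table [([354.0, 224.0], 0.67)]
knob_top [([361.0, 209.0], 0.58)]
ratchet [([429.0, 199.0], 0.4)]
offcut_1 [([258.0, 214.0], 0.92), ([243.0, 262.0], 0.77), ([300.0, 253.0], 0.62)]
screwdriver_1 [([406.0, 263.0], 0.74)]
drill_battery [([190.0, 242.0], 0.61), ([360.0, 210.0], 0.35), ([241.0, 262.0], 0.21)]
tape_measure [([195.0, 290.0], 0.74)]
sanding_block [([428.0, 195.0], 0.77), ([192.0, 240.0], 0.63), ([196.0, 292.0], 0.24)]
1.0
```

```bash
python3 - <<'E'
import cv2
a=cv2.imread('pics/top0.png')[160:330,150:470]; cv2.imwrite('pics/top0c.png',cv2.resize(a,None,fx=2.5,fy=2.5,interpolation=cv2.INTER_CUBIC))
a=cv2.imread('pics/scene0.png')[180:380,170:490]; cv2.imwrite('pics/scene0c.png',cv2.resize(a,None,fx=2.5,fy=2.5,interpolation=cv2.INTER_CUBIC))
E
```

```text
(no output)
```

View pics/top0c.png

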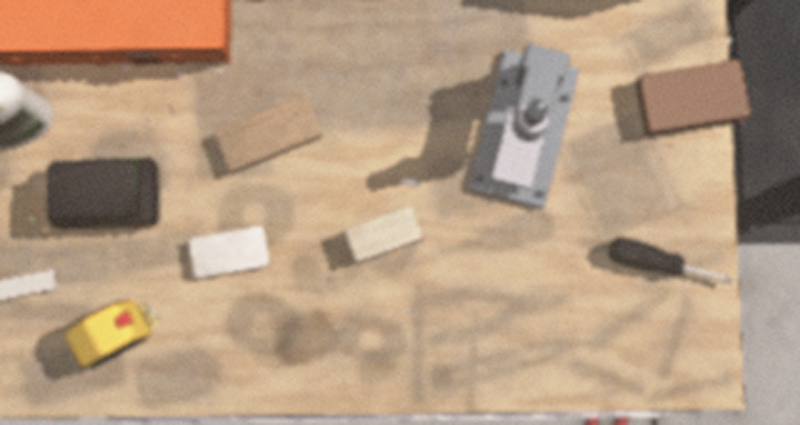

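View pics/scene0c.png

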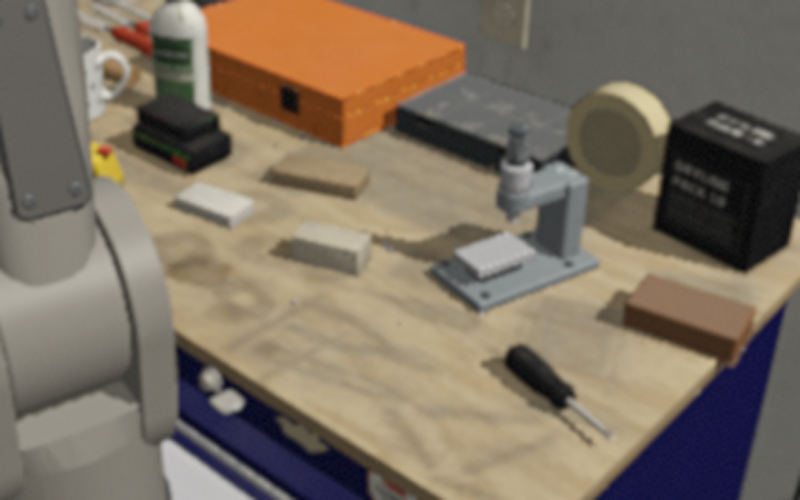

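```bash
cat > h.py <<'E'
import numpy as np, cv2
from scipy.spatial.transform import Rotation as R
K={'top':np.array([[509.3373549200522,0,308.8537673984254],[0,509.3373549200522,233.380583239278],[0,0,1.]]),'scene':np.array([[449.3103315980424,0,317.6396787180425],[0,449.3103315980424,236.75026709493918],[0,0,1.]])}
k1={'top':-0.027527918553531545,'scene':-0.11055353305828733}
T={'top':np.array([[-0.0119,-0.991,0.1334,0.3018],[-0.9999,0.0123,0.0019,0.1627],[-0.0036,-0.1334,-0.9911,1.2898],[0,0,0,1]]),'scene':np.array([[0.6665,-0.3265,0.6702,-0.2535],[-0.7453,-0.3113,0.5896,-0.4653],[0.0161,-0.8924,-0.4509,0.6034],[0,0,0,1]])}
def world(px,z,K,k1,T):
    n=cv2.undistortPoints(np.array(px,float).reshape(-1,1,2),K,np.array([k1,0,0,0.]))[:,0]
    d=np.c_[n,np.ones(len(n))]@T[:3,:3].T
    return T[:3,3]+d*((z-T[2,3])/d[:,2])[:,None]
def proj(P,K,k1,T):
    M=np.linalg.inv(T); return cv2.projectPoints(np.array(P,float).reshape(-1,1,3),cv2.Rodrigues(M[:3,:3])[0],M[:3,3],K,np.array([k1,0,0,0.]))[0][:,0]
def toolT(s):
    A=np.eye(4);A[:3,:3]=R.from_rotvec(s['ee_rot']).as_matrix();A[:3,3]=s['ee_pos'];return A
E
python3 - <<'E'
from h import *
c=lambda p:np.array(p)/2.5+[150,160]
w=lambda p,z:np.round(world(c(p),z,K['top'],k1['top'],T['top']),3)
print('off',w([(300,95),(321,130),(228,173),(215,140)],.019))
print('base',w([(500,50),(578,68),(543,208),(465,190)],.012))
print('knob',w([(536,103)],.159), 'table', w([(502,130),(545,140),(530,189),(492,180)],.034))
print('o2',w([(346,238),(412,208)],.03))
E
```

```text
off [[0.565 0.263 0.019]
 [0.528 0.242 0.019]
 [0.486 0.336 0.019]
 [0.52  0.349 0.019]]
base [[ 0.611  0.058  0.012]
 [ 0.591 -0.022  0.012]
 [ 0.447  0.018  0.012]
 [ 0.466  0.097  0.012]]
knob [[0.526 0.039 0.159]] table [[0.523 0.06  0.034]
 [0.513 0.017 0.034]
 [0.464 0.033 0.034]
 [0.473 0.071 0.034]]
o2 [[0.417 0.217 0.03 ]
 [0.447 0.151 0.03 ]]
```

drive_tool:
  deltas: [-4,-0.9,0,0,0,0,-4,-0.9,0,0,0,0,-4,-0.9,0,0,0,0,-4,-0.9,0,0,0,0,-4,-0.9,0,0,0,0,-4,-0.9,0,0,0,0,-4,-0.9,0,0,0,0,-4,-0.9,0,0,0,0,-4,-0.9,0,0,0,0,-4,-0.9,0,0,0,0,0,0,0,0,0,8,0,0,0,0,0,8,0,0,0,0,0,8,0,0,0,0,0,8,0,0,0,0,0,8,0,0,0,0,0,8,0,0,0,0,0,0]
  grip: 100

```text
t: 3.12
ee_pos: [0.5137, 0.3282, 0.193]
ee_rot: [1.672, 2.659, -0.0]
force: [-0.2, 0.2, 0.2]
gripper_width: 0.0855
grasp_force: 0.0
```

```bash
cat >> h.py <<'E'
def wshot(name):
    from cell import arm
    s=arm.observe(); f=arm.grab_frame('wrist'); cv2.imwrite(f'pics/{name}.png',f['img'][:,:,::-1])
    Tw=toolT(s)@f['tool_from_camera']; np.savez(f'pics/{name}.npz',K=f['K'],k1=f['k1'],T=Tw)
    print(s['t'],s['ee_pos'],s['ee_rot'],s['joints'].__getitem__(6)); print(f['tool_from_camera'])
def wl(name):
    d=np.load(f'pics/{name}.npz'); return d['K'],float(d['k1']),d['T']
E
python3 -c "
from h import *
wshot('w1')"
```

```text
3.125 [0.5136923  0.32823984 0.19299487] [ 1.67222478e+00  2.65943483e+00 -3.30597499e-04] -0.02400096872651045
[[ 3.87743543e-04 -9.52863612e-01 -3.03398725e-01  7.73560718e-02]
 [ 9.99999923e-01  3.86656208e-04  6.36551188e-05  3.64539475e-05]
 [ 5.66563542e-05 -3.03398726e-01  9.52863689e-01 -1.81927462e-01]
 [ 0.00000000e+00  0.00000000e+00  0.00000000e+00  1.00000000e+00]]
```

View pics/w1.png

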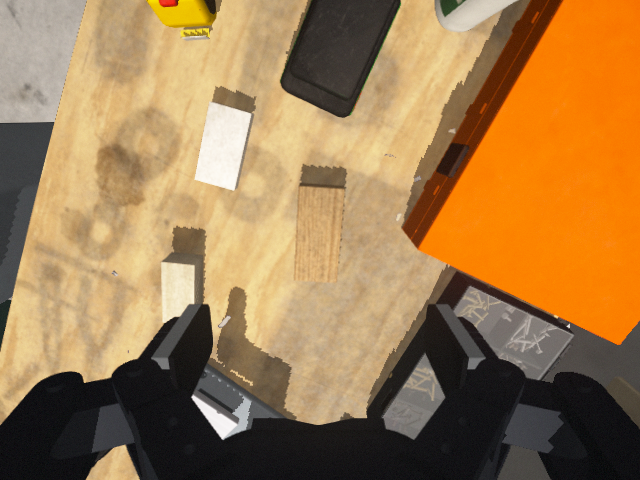

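```bash
python3 - <<'E'
from h import *
from cell import arm
W=wl('w1')
p=world([(300,187),(345,187),(338,282),(294.5,280)],.019,*W); print(p.round(4))
i=(p[2]+p[3])/2;o=(p[0]+p[1])/2; print('inner',i,'outer',o,'len',np.linalg.norm(i-o),'w',np.linalg.norm(p[0]-p[1]),np.linalg.norm(p[2]-p[3]))
d=(o-i)/np.linalg.norm(o-i);print('ang',np.degrees(np.arctan2(d[1],d[0])),'centre',(i+o)/2)
print(W[2][:3,3],np.round(arm.observe()['joints'],2))
a=cv2.imread('pics/w1.png')[160:300,270:370]; cv2.imwrite('pics/w1c.png',cv2.resize(a,None,fx=4,fy=4,interpolation=cv2.INTER_CUBIC))
E
```

```text
[[0.4915 0.3342 0.019 ]
 [0.5309 0.3532 0.019 ]
 [0.5699 0.2602 0.019 ]
 [0.5277 0.2424 0.019 ]]
inner [0.54879063 0.2513148  0.019     ] outer [0.51120189 0.34368202 0.019     ] len 0.09972270008865831 w 0.043678974787750784 0.04583346470985806
ang 112.1438092870156 centre [0.52999626 0.29749841 0.019     ]
[0.48021021 0.39801541 0.37490662] [-0.84  0.45  0.38  1.35 -0.16  1.38 -0.02]
```

View pics/w1c.png

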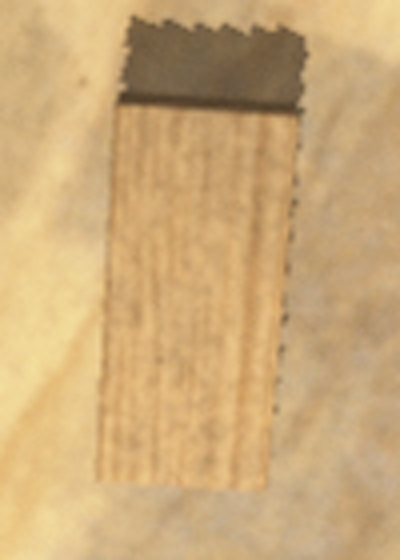

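drive_tool:
  deltas: [-3.9,-1.5,-0.7,0,0,0,-3.9,-1.5,-0.7,0,0,0,-3.9,-1.5,-0.7,0,0,0,-3.9,-1.5,-0.7,0,0,0,-3.9,-1.5,-0.7,0,0,0,-3.9,-1.5,-0.7,0,0,0,-3.9,-1.5,-0.7,0,0,0,-3.9,-1.5,-0.7,0,0,0,0,0,0,0,0,0]

```text
t: 4.3
ee_pos: [0.5405, -0.0109, 0.2503]
ee_rot: [1.682, 2.649, -0.002]
force: [-0.3, 0.8, 0.7]
gripper_width: 0.0858
grasp_force: 0.0
```

```bash
python3 -c "
from h import *
wshot('w2')"
```

```text
4.3 [ 0.54052306 -0.01094869  0.25034642] [ 1.68223942e+00  2.64909062e+00 -1.61222262e-03] 0.5543650339644395
[[ 3.89280038e-04 -9.52863600e-01 -3.03398762e-01  7.73530191e-02]
 [ 9.99999923e-01  3.84178359e-04  7.65014149e-05  3.72423475e-05]
 [ 4.36638249e-05 -3.03398768e-01  9.52863676e-01 -1.81927557e-01]
 [ 0.00000000e+00  0.00000000e+00  0.00000000e+00  1.00000000e+00]]
```

View pics/w2.png

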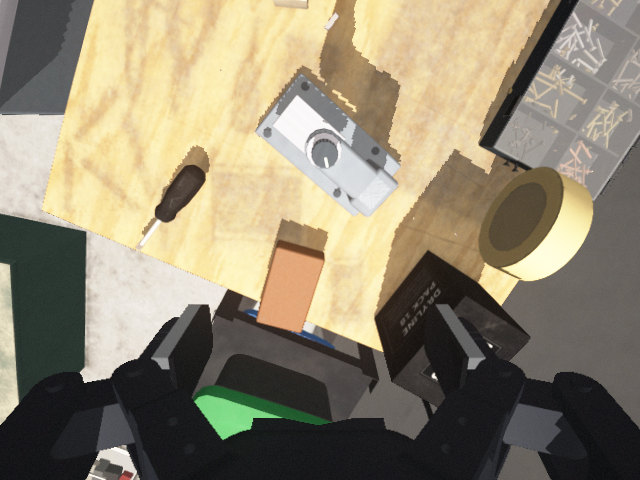

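```bash
python3 - <<'E'
import cv2
a=cv2.imread('pics/w2.png')[65:220,250:405]; cv2.imwrite('pics/w2c.png',cv2.resize(a,(620,600),interpolation=cv2.INTER_CUBIC)) if 0 else cv2.imwrite('pics/w2c.png',cv2.resize(a[:150],None,fx=4,fy=4,interpolation=cv2.INTER_CUBIC))
E
```

```text
(no output)
```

View pics/w2c.png

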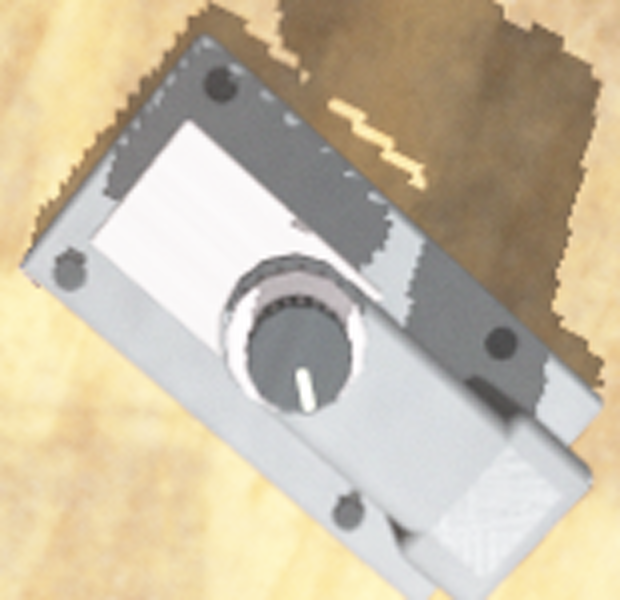

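```bash
python3 - <<'E'
from h import *
from scipy.optimize import least_squares
W=wl('w2')
px=np.array([(300,359),(190,121),(91,242),(203,37),(22,265),(603,402)])/4+[250,65]
print(world(px[:1],.159,*W), world(px[1:3],.034,*W), world(px[3:],.012,*W))
# base x extent unknown: b0
def G(v): # gauge-frame points; -x end, left=+y
    b=v[3]
    return np.array([(0,0,.159),(-.052,.02,.034),(-.052,-.02,.034),(b,.04,.012),(b,-.04,.012),(b+.15,.04,.012)])
def f(v,full=0):
    c,s=np.cos(v[2]),np.sin(v[2]);P=G(v);Q=np.c_[v[0]+c*P[:,0]-s*P[:,1],v[1]+s*P[:,0]+c*P[:,1],P[:,2]]
    return (proj(Q,*W)-px).ravel()
r=least_squares(f,[.526,.039,-.26,-.07]);print(r.x,np.degrees(r.x[2]));print(r.fun.reshape(-1,2).round(1))
E
```

```text
[[0.52282375 0.03907322 0.159     ]] [[0.47923665 0.07136733 0.034     ]
 [0.46816388 0.03359458 0.034     ]] [[0.4721961  0.09249497 0.012     ]
 [0.451223   0.01854927 0.012     ]
 [0.61365726 0.05378307 0.012     ]]
[ 0.52322027  0.03843654 -0.27287786 -0.06471675] -15.634749554213483
[[ 0.1  1. ]
 [-0.5 -0.6]
 [-0.5  0.2]
 [ 0.3 -2. ]
 [-1.3  0.6]
 [ 2.   0.8]]
```

drive_tool:
  deltas: [3.9,1.54,0,0,0,0,3.9,1.54,0,0,0,0,3.9,1.54,0,0,0,0,3.9,1.54,0,0,0,0,3.9,1.54,3.5,0,0,0,3.9,1.54,3.5,0,0,0,3.9,1.54,3.5,0,0,0,3.9,1.54,3.5,0,0,0,0,0,1,0,0,3.1,0,0,0,0,0,0,0,0,0,0,0,0]
  grip: 90

```text
t: 5.72
ee_pos: [0.5171, 0.3297, 0.0999]
ee_rot: [1.744, 2.612, 0.002]
force: [-0.1, 0.6, -0.4]
gripper_width: 0.0766
grasp_force: 0.0
```

```bash
python3 - <<'E'
from cell import arm
s=arm.observe();print(s['t'],s['ee_pos'],s['ee_rot'],s['gripper_width'],s['force'],s['moment'])
E
```

```text
5.725 [0.51705645 0.32966888 0.09988349] [1.74431927e+00 2.61222806e+00 1.85075143e-03] 0.07663451804684605 [-0.09413348  0.60612889 -0.36981526] [-0.05468797 -0.0103316  -0.0412423 ]
```

drive_tool:
  deltas: [-0.65,0,2.5,0,0,0.4,0,0,2.5,0,0,0,0,0,2.5,0,0,0,0,0,1.5,0,0,0,0,0,0.7,0,0,0,0,0,0,0,0,0]

```text
t: 6.48
ee_pos: [0.5195, 0.3236, 0.0025]
ee_rot: [1.755, 2.605, 0.001]
force: [-0.6, 0.3, 0.8]
gripper_width: 0.0766
grasp_force: 0.0
```

drive_tool:
  deltas: [0,0,0,0,0,0,0,0,0,0,0,0,0,0,0,0,0,0,0,0,0,0,0,0]
  grip: 40
  grip_force: 40

```text
t: 6.98
ee_pos: [0.5192, 0.3236, 0.0023]
ee_rot: [1.755, 2.606, 0.0]
force: [0.3, 0.5, 0.9]
gripper_width: 0.0339
grasp_force: 0.0
```

```bash
python3 -c "
from h import *
wshot('w3')
from cell import arm
f=arm.grab_frame('scene');cv2.imwrite('pics/s3.png',f['img'][:,:,::-1])
a=cv2.resize(f['img'][180:330,180:380,::-1],None,fx=2.5,fy=2.5)
b=cv2.imread('pics/w3.png');b=cv2.resize(b,(500,375));cv2.imwrite('pics/m3.png',np.hstack([b[:, 100:400],a]))
"
```

```text
6.975 [0.51921132 0.32358989 0.00227596] [1.75499171e+00 2.60560697e+00 4.86998334e-04] -0.016737076399837944
[[ 3.88352022e-04 -9.52863380e-01 -3.03399453e-01  7.73586766e-02]
 [ 9.99999924e-01  3.62133368e-04  1.42677801e-04  3.38557687e-05]
 [-2.60813862e-05 -3.03399486e-01  9.52863448e-01 -1.81927677e-01]
 [ 0.00000000e+00  0.00000000e+00  0.00000000e+00  1.00000000e+00]]
```

View pics/m3.png

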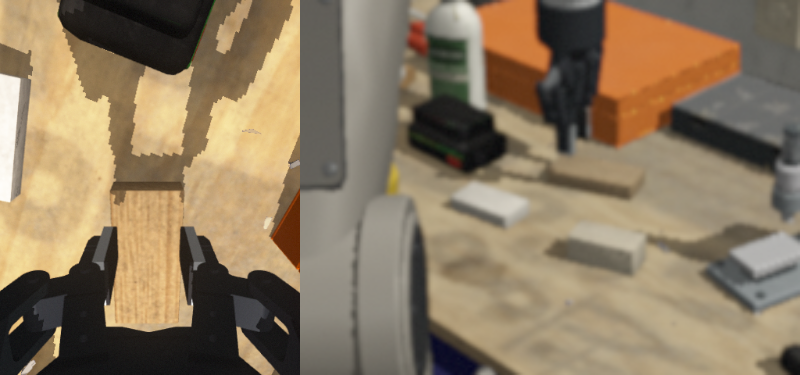

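```bash
python3 - <<'E'
from h import *
from cell import arm
K_,k_,Tw=wl('w3')
s=arm.observe();A=toolT(s)
for z in (0,-.01,-.019,-.03):
    P=np.array([(.011,-.017,z,1),(-.011,-.017,z,1),(.011,.017,z,1),(-.011,.017,z,1)])@A.T
    print(z,proj(P[:,:3],K_,k_,Tw).round(0).tolist())
# offcut predicted outline
c=np.array([.53,.2975]);d=np.array([-.376,.926]);n=np.array([.926,.376])
P=[np.r_[c+a*d+b*n,.019] for a in(.05,-.05) for b in(-.0225,.0225)];print(proj(P,K_,k_,Tw).round(0).tolist())
b=cv2.imread('pics/w3.png')[220:460,200:460];cv2.imwrite('pics/w3c.png',cv2.resize(b,None,fx=2.5,fy=2.5))
E
```

```text
0 [[285.0, 252.0], [286.0, 291.0], [350.0, 252.0], [349.0, 291.0]]
-0.01 [[284.0, 259.0], [285.0, 299.0], [352.0, 259.0], [351.0, 299.0]]
-0.019 [[282.0, 266.0], [283.0, 307.0], [353.0, 266.0], [352.0, 307.0]]
-0.03 [[280.0, 275.0], [281.0, 319.0], [356.0, 275.0], [354.0, 319.0]]
[[271.0, 243.0], [366.0, 243.0], [278.0, 413.0], [358.0, 413.0]]
```

View pics/w3c.png

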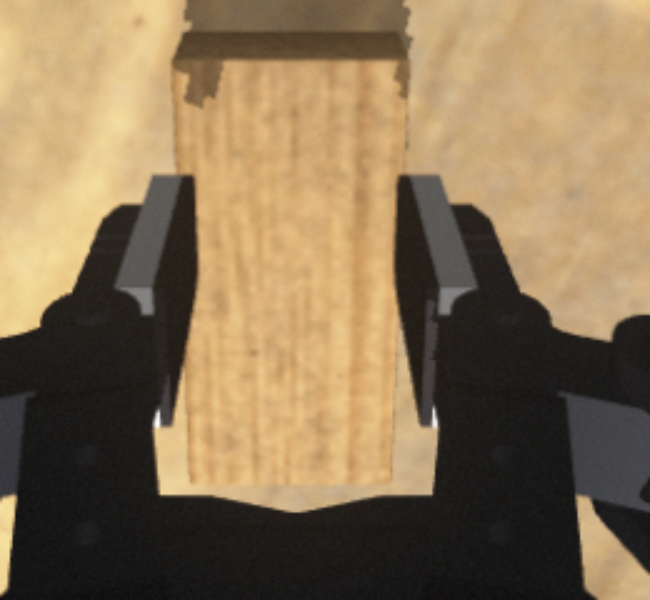

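```bash
python3 - <<'E'
from h import *
from cell import arm
s=arm.observe();A=toolT(s)
for z in (0,-.02,-.04,-.06):
    P=np.array([(0,0,z,1),(0,-.017,z,1),(0,.017,z,1)])@A.T
    q=proj(P[:,:3],K['scene'],k1['scene'],T['scene']);print(z,((q-[180,180])*2.5+[300,0]).round().tolist(), P[0].round(3))
c=np.array([.53,.2975]);d=np.array([-.376,.926]);n=np.array([.926,.376])
P=[np.r_[c+a*d+b*n,.019] for a in(.05,-.05) for b in(-.0225,.0225)];print(((proj(P,K['scene'],k1['scene'],T['scene'])-[180,180])*2.5+[300,0]).round().tolist())
b=cv2.imread('pics/s3.png')[190:280,240:360];cv2.imwrite('pics/s3c.png',cv2.resize(b,None,fx=6,fy=6,interpolation=cv2.INTER_CUBIC))
print(s['joints'],s['force'])
E
```

```text
0 [[570.0, 177.0], [564.0, 183.0], [576.0, 170.0]] [0.519 0.324 0.002 1.   ]
-0.02 [[570.0, 161.0], [564.0, 167.0], [576.0, 154.0]] [0.519 0.323 0.022 1.   ]
-0.04 [[570.0, 145.0], [564.0, 151.0], [576.0, 138.0]] [0.519 0.323 0.042 1.   ]
-0.06 [[569.0, 128.0], [563.0, 135.0], [575.0, 122.0]] [0.519 0.323 0.062 1.   ]
[[544.0, 169.0], [560.0, 151.0], [629.0, 185.0], [643.0, 166.0]]
[-0.81756076  0.61495909  0.34298053  1.58313526 -0.23510011  0.98430718
 -0.01674561] [ 0.52053622  0.22837953 -0.23809369]
```

View pics/s3c.png

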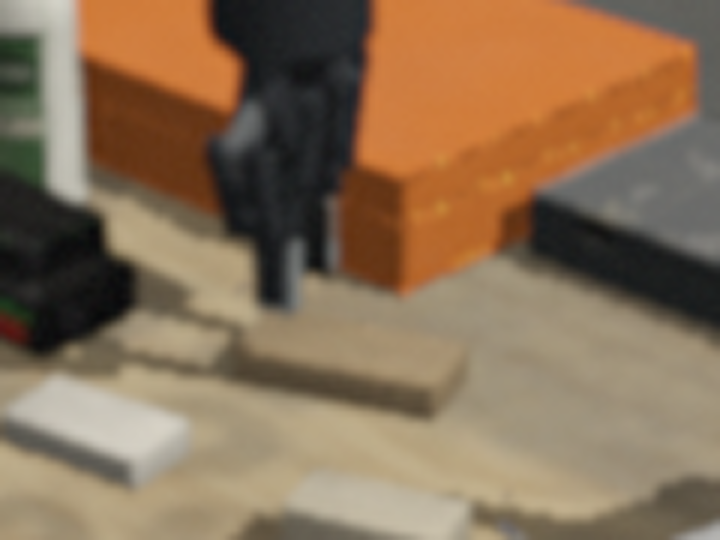

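drive_tool:
  deltas: [0,0,0,0,0,0,0,0,0,0,0,0,0,0,0,0,0,0,0,0,1,0,0,0,0,0,1,0,0,0,0,0,1,0,0,0,0,0,0.5,0,0,0,0,0,0.2,0,0,0,0,0,0,0,0,0]
  grip: 80

```text
t: 8.2
ee_pos: [0.5193, 0.3235, -0.0349]
ee_rot: [1.755, 2.605, 0.0]
force: [0.8, -0.0, 0.4]
gripper_width: 0.0681
grasp_force: 0.0
```

drive_tool:
  deltas: [0,0,0,0,0,0,0,0,0,0,0,0,0,0,0,0,0,0,0,0,0,0,0,0]
  grip: 35
  grip_force: 40

```text
t: 8.7
ee_pos: [0.5198, 0.3239, -0.0342]
ee_rot: [1.755, 2.605, 0.002]
force: [-0.6, -1.3, 3.7]
gripper_width: 0.044
grasp_force: 42.9
```

drive_tool:
  deltas: [0,0,-1,0,0,0,0,0,-3,0,0,0,0,0,-3,0,0,0,0,0,-3,0,0,0,-2.4,-2.49,0,0,0,0,-2.4,-2.49,0,0,0,0,-2.4,-2.49,0,0,0,0,-2.4,-2.49,0,0,0,0,-2.4,-2.49,0,0,0,0,-2.4,-2.49,0,0,0,0,-2.4,-2.49,0,0,0,0,-2.4,-2.49,0,0,0,0,0,0,0,0,0,-8.7,0,0,0,0,0,-8.7,0,0,0,0,0,-8.7,0,0,0,0,0,-8.7,0,0,0,0,0,-8.7,0,0,0,0,0,-8.7,0,0,0,0,0,0,0,0,0,0,0,0]

```text
t: 11.2
ee_pos: [0.4065, 0.0706, 0.0652]
ee_rot: [-0.433, -3.111, -0.0]
force: [0.3, 0.3, -0.9]
gripper_width: 0.0439
grasp_force: 42.5
```

```bash
cat >> h.py <<'E'
def goal(xg,yg,z,yaw=0.):
    "tool-frame shift (cm) and z turn (deg) to gauge-frame position, tool x along gauge -x + yaw"
    from cell import arm
    s=arm.observe();g=np.array([.5232,.0385]);a=-15.63
    c,n=np.cos(np.radians(a)),np.sin(np.radians(a))
    w=np.r_[g+[c*xg-n*yg,n*xg+c*yg],z]
    M=R.from_rotvec(s['ee_rot']).as_matrix()
    psi=np.degrees(np.arctan2(M[1,0],M[0,0]))
    print('t',s['t'],'delta cm',(M.T@(w-s['ee_pos'])*100).round(2),'turn z',round(-((a+180+yaw-psi+180)%360-180),2),'tilt',M[:2,2].round(4))
    d=s['ee_pos'][:2]-g; print('gauge pos mm',((np.array([[c,n],[-n,c]])@d)*1000).round(1),'z',s['ee_pos'][2],'F',np.round(s['force'],1),'M',np.round(s['moment'],3),'w',s['gripper_width'],s['grasp_force'],'q7',s['joints'][6])
E
python3 -c "
from h import *
goal(-.120,0,.003)"
```

```text
t 11.2 delta cm [-0.1   0.05  6.22] turn z -0.23 tilt [-0.0001  0.    ]
gauge pos mm [-121.    -0.5] z 0.06516181682982611 F [ 0.3  0.3 -0.9] M [ 0.006  0.012 -0.056] w 0.04390198283333227 42.461755871772766 q7 1.1566162307535208
```

drive_tool:
  deltas: [0,0.05,2,0,0,-0.2,0,0,2,0,0,0,0,0,1.6,0,0,0,0,0,0.6,0,0,0,-0.8,0,0,0,0,0,-1.2,0,0,0,0,0,-1,0,0,0,0,0,-0.3,0,0,0,0,0,0,0,0,0,0,0]

```text
t: 12.32
ee_pos: [0.4388, 0.0622, 0.0032]
ee_rot: [-0.425, -3.113, -0.0]
force: [-0.6, -0.7, -0.0]
gripper_width: 0.0439
grasp_force: 42.5
```

```bash
python3 -c "
from h import *
goal(-.067,0,.000)
wshot('w4')
from cell import arm
f=arm.grab_frame('scene');cv2.imwrite('pics/s4.png',f['img'][:,:,::-1])
a=cv2.resize(f['img'][210:320,310:430,::-1],None,fx=4,fy=4)
b=cv2.imread('pics/w4.png')[200:];b=cv2.resize(b,(320*440//280*1,440)) if 0 else b
cv2.imwrite('pics/m4.png',np.hstack([cv2.resize(a,(480,440))[:, :],cv2.resize(b[:280,180:460],(310,310*1))[:, :].repeat(1,0) if 0 else cv2.copyMakeBorder(cv2.resize(b[:280,170:470],(320,299)),0,141,0,0,0)]))
"
```

```text
t 12.325 delta cm [-2.06 -0.01  0.32] turn z 0.08 tilt [-0.  0.]
gauge pos mm [-87.6   0.1] z 0.003155204957234335 F [-0.6 -0.7 -0. ] M [-0.005  0.018  0.024] w 0.04388115017827961 42.46108889579773 q7 1.268463048401288
12.325 [0.43882195 0.06222448 0.0031552 ] [-4.25112547e-01 -3.11265237e+00 -4.07969838e-05] 1.268463048401288
[[ 3.87463032e-04 -9.53012650e-01 -3.02930254e-01  7.73114888e-02]
 [ 9.99999396e-01  6.80828687e-04 -8.62824195e-04  6.24555440e-05]
 [ 1.02852598e-03 -3.02929737e-01  9.53012338e-01 -1.81927866e-01]
 [ 0.00000000e+00  0.00000000e+00  0.00000000e+00  1.00000000e+00]]
```

View pics/m4.png

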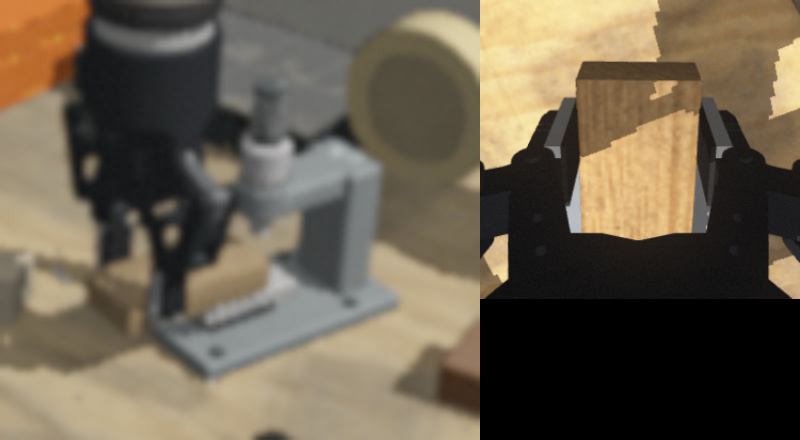

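drive_tool:
  deltas: [0,0,0.15,0,0,0,0,0,0,0,0,0]

```text
t: 12.68
ee_pos: [0.4382, 0.0625, 0.0014]
ee_rot: [-0.424, -3.112, 0.0]
force: [-0.2, 0.5, -0.5]
gripper_width: 0.0439
grasp_force: 42.5
```

drive_tool:
  deltas: [0,0,0.1,0,0,0,0,0,0,0,0,0]

```text
t: 12.92
ee_pos: [0.4385, 0.0624, 0.0005]
ee_rot: [-0.424, -3.113, 0.0]
force: [1.1, 0.5, -1.1]
gripper_width: 0.0441
grasp_force: 42.5
```

drive_tool:
  deltas: [0,0,0.07,0,0,0,0,0,0,0,0,0]

```text
t: 13.18
ee_pos: [0.4386, 0.0623, -0.0002]
ee_rot: [-0.424, -3.113, 0.0]
force: [-0.6, 0.2, -1.2]
gripper_width: 0.044
grasp_force: 42.5
```

drive_tool:
  deltas: [-0.5,0,0,0,0,0,-0.6,0,0,0,0,0,-0.6,0,0,0,0,0,-0.4,0,0,0,0,0,0,0,0,0,0,0]

```text
t: 13.8
ee_pos: [0.4593, 0.0565, -0.0001]
ee_rot: [0.425, 3.112, -0.0]
force: [-0.2, -0.2, 0.8]
gripper_width: 0.0439
grasp_force: 42.5
```

drive_tool:
  deltas: [0,0,0.07,0,0,0,0,0,0,0,0,0]

```text
t: 14.05
ee_pos: [0.459, 0.0566, -0.0003]
ee_rot: [0.424, 3.112, 0.0]
force: [-0.9, -0.8, 3.3]
gripper_width: 0.044
grasp_force: 42.9
```

drive_tool:
  deltas: [0,0,0.07,0,0,0,0,0,0,0,0,0]

```text
t: 14.3
ee_pos: [0.459, 0.0567, -0.0004]
ee_rot: [0.425, 3.112, 0.001]
force: [-2.9, -0.1, 9.8]
gripper_width: 0.0438
grasp_force: 43.6
```

drive_tool:
  deltas: [0,0,-0.08,0,0,0,0,0,0,0,0,0]

```text
t: 14.55
ee_pos: [0.459, 0.0566, -0.0004]
ee_rot: [0.424, 3.112, 0.0]
force: [-2.2, -1.0, 4.9]
gripper_width: 0.0441
grasp_force: 43.1
```

drive_tool:
  deltas: [0,0,0,0,0,0,0,0,0,0,0,0,0,0,0,0,0,0]
  grip: 75

```text
t: 14.92
ee_pos: [0.4586, 0.0568, -0.001]
ee_rot: [-0.424, -3.112, 0.0]
force: [-0.7, -1.1, 0.3]
gripper_width: 0.0641
grasp_force: 0.0
```

drive_tool:
  deltas: [0,0,-1,0,0,0,0,0,-3,0,0,0,0,0,-4,0,0,0,0,0,-4,0,0,0,0,0,-4,0,0,0,0,0,-4,0,0,0,0,0,0,0,0,0]

```text
t: 15.8
ee_pos: [0.4617, 0.0569, 0.2034]
ee_rot: [0.424, 3.105, 0.005]
force: [-0.6, -0.5, 0.1]
gripper_width: 0.0643
grasp_force: 0.0
```

```bash
python3 -c "
from h import *
goal(0,0,.16)
wshot('w5')
from cell import arm
f=arm.grab_frame('scene');g=arm.grab_frame('top')
a=cv2.resize(f['img'][210:320,310:430,::-1],(436,400),interpolation=cv2.INTER_CUBIC)
b=cv2.resize(g['img'][165:255,320:400,::-1],(355,400),interpolation=cv2.INTER_CUBIC)
cv2.imwrite('pics/m5.png',np.hstack([a,b]))
"
```

```text
t 15.8 delta cm [-6.38 -0.15  4.39] turn z 0.09 tilt [0.0086 0.0022]
gauge pos mm [-64.2   1.2] z 0.20341378897830445 F [-0.6 -0.5  0.1] M [-0.013  0.004  0.015] w 0.06427820637963133 0.0 q7 1.1928692922561792
15.8 [0.4617357  0.05691783 0.20341379] [0.42367251 3.10454642 0.00517494] 1.1928692922561792
[[ 3.99106111e-04 -9.53013241e-01 -3.02928380e-01  7.73029346e-02]
 [ 9.99999394e-01  6.91052097e-04 -8.56558669e-04  6.72786116e-05]
 [ 1.02565105e-03 -3.02927855e-01  9.53012940e-01 -1.81927276e-01]
 [ 0.00000000e+00  0.00000000e+00  0.00000000e+00  1.00000000e+00]]
```

View pics/m5.png

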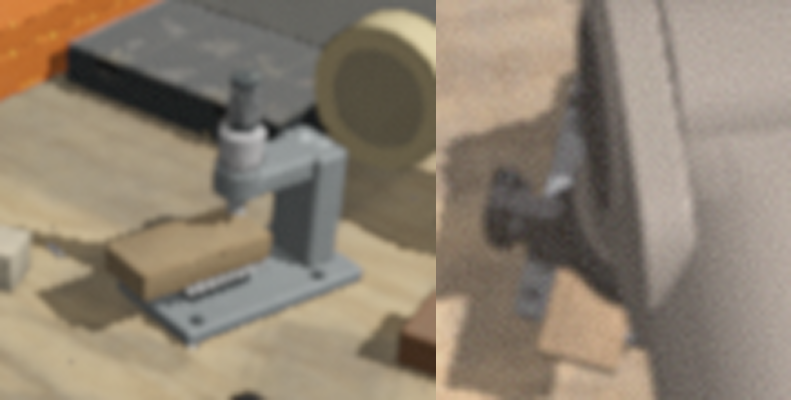

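drive_tool:
  deltas: [-2,0,0,0,0,0,-2.4,0,0,0,0,0,-2,0,0,0,0,0,0,0,0,0,0,0,0,0,0,0,0,0]
  grip: 60

```text
t: 16.58
ee_pos: [0.5192, 0.0398, 0.1983]
ee_rot: [-0.424, -3.11, 0.001]
force: [-0.7, -0.6, -1.0]
gripper_width: 0.0512
grasp_force: 0.0
```

```bash
python3 - <<'E'
from h import *
goal(0,0,.098)
from cell import arm
print(np.round(arm.observe()['joints'],2))
print(arm.observe()['ee_pos'])
E
```

```text
t 16.575 delta cm [-4.500e-01 -1.000e-02  1.002e+01] turn z 0.11 tilt [-0.0029 -0.0001]
gauge pos mm [-4.2  0.2] z 0.1982599785527373 F [-0.7 -0.6 -1. ] M [ 0.007 -0.003  0.005] w 0.05116591289463443 0.0 q7 1.2907901415365308
[-0.44  0.26  0.42  1.59 -0.11  1.32  1.29]
[0.51915753 0.03980878 0.19825998]
```

drive_tool:
  deltas: [-0.45,0,0,0,0,0,0,0,2,0,0,0,0,0,2,0,0,0,0,0,1.5,0,0,0,0,0,1,0,0,0,0,0,1,0,0,0,0,0,1,0,0,0,0,0,1,0,0,0,0,0,0.5,0,0,0,0,0,0,0,0,0]

```text
t: 17.82
ee_pos: [0.5246, 0.0384, 0.0989]
ee_rot: [-0.424, -3.112, 0.0]
force: [-0.6, 0.5, -0.5]
gripper_width: 0.0512
grasp_force: 0.0
```

```bash
python3 - <<'E'
from h import *
goal(0,0,.098)
wshot('w6')
K_,k_,Tw=wl('w6')
print('pred knob top',proj([[.5232,.0385,.159]],K_,k_,Tw))
from cell import arm
for n in('knob_top','ratchet'): print([(d['centre'],d['confidence']) for d in arm.boxes_of(n,'wrist')])
E
```

```text
t 17.825 delta cm [ 0.14 -0.03  0.09] turn z 0.1 tilt [-0.0007 -0.0001]
gauge pos mm [1.4 0.3] z 0.09890884851139242 F [-0.6  0.5 -0.5] M [-0.021 -0.031  0.002] w 0.051235851711992374 0.0 q7 1.331627769155649
17.825 [0.52459653 0.03837616 0.09890885] [-4.24307146e-01 -3.11210360e+00  3.21000216e-04] 1.331627769155649
[[ 3.86530955e-04 -9.53012749e-01 -3.02929942e-01  7.73123338e-02]
 [ 9.99999396e-01  6.80125885e-04 -8.63691177e-04  6.21166904e-05]
 [ 1.02913920e-03 -3.02929426e-01  9.53012436e-01 -1.81927690e-01]
 [ 0.00000000e+00  0.00000000e+00  0.00000000e+00  1.00000000e+00]]
pred knob top [[317.30815187 330.86462991]]
[([317.3, 277.8], 0.81)]
[([318.1, 311.7], 0.83)]
```

drive_tool:
  deltas: [0.14,0,0,0,0,0,0,0,0,0,0,0]

```text
t: 18.23
ee_pos: [0.5236, 0.0389, 0.0995]
ee_rot: [0.424, 3.112, 0.0]
force: [-0.4, 0.2, -0.9]
gripper_width: 0.0513
grasp_force: 0.0
```

drive_tool:
  deltas: [0,0,0,0,0,0,0,0,0,0,0,0,0,0,0,0,0,0,0,0,0,0,0,0,0,0,0,0,0,0]
  grip: 10
  grip_force: 60

```text
t: 18.85
ee_pos: [0.5236, 0.0388, 0.0996]
ee_rot: [0.424, 3.113, 0.0]
force: [-0.3, 0.4, 2.6]
gripper_width: 0.0179
grasp_force: 58.6
```

```bash
python3 -c "
from h import *
goal(0,0,.098)"
```

```text
t 18.85 delta cm [ 0.03 -0.04  0.16] turn z 0.1 tilt [0.0002 0.0001]
gauge pos mm [0.3 0.4] z 0.0995505834289311 F [-0.3  0.4  2.6] M [-0.034  0.227  0.014] w 0.01785068130259395 58.55114042758942 q7 1.3299424276106075
```

drive_tool:
  deltas: [0,0,0,0,0,5,0,0,0,0,0,7,0,0,0,0,0,7,0,0,0,0,0,7]

```text
t: 19.35
ee_pos: [0.5233, 0.0382, 0.0996]
ee_rot: [-1.12, -2.935, 0.001]
force: [-2.3, -0.7, 3.4]
gripper_width: 0.0179
grasp_force: 58.7
```

```bash
cat > m.py <<'E'
from h import *
goal(0,0,.098,0)
E
python3 m.py
```

```text
t 19.35 delta cm [0.03 0.02 0.16] turn z -26.13 tilt [-0.0004 -0.0006]
gauge pos mm [ 0.2 -0.3] z 0.09956682089387826 F [-2.3 -0.7  3.4] M [-0.167  0.397  0.106] w 0.017860880020573185 58.70305001735687 q7 0.9050230338625809
```

drive_tool:
  deltas: [0,0,0,0,0,7,0,0,0,0,0,7,0,0,0,0,0,7,0,0,0,0,0,7]

```text
t: 19.85
ee_pos: [0.5227, 0.0378, 0.0995]
ee_rot: [-1.796, -2.576, 0.003]
force: [-1.9, -2.2, 4.8]
gripper_width: 0.0181
grasp_force: 58.8
```

```bash
python3 m.py
```

```text
t 19.85 delta cm [0.05 0.07 0.15] turn z -54.14 tilt [-0.0015 -0.001 ]
gauge pos mm [-0.3 -0.8] z 0.09954684158426347 F [-1.9 -2.2  4.8] M [-0.287  0.653  0.109] w 0.018131252871565855 58.828731179237366 q7 0.4546581418256393
```

drive_tool:
  deltas: [0,0,0,0,0,5,0,0,0,0,0,5,0,0,0,0,0,5]

```text
t: 20.23
ee_pos: [0.5224, 0.0378, 0.0996]
ee_rot: [-2.116, -2.321, 0.003]
force: [-3.0, -1.2, 5.9]
gripper_width: 0.0182
grasp_force: 58.9
```

```bash
python3 m.py
```

```text
t 20.225 delta cm [0.07 0.09 0.16] turn z -69.08 tilt [-0.0022 -0.0009]
gauge pos mm [-0.6 -0.9] z 0.0995526597079571 F [-3.  -1.2  5.9] M [-0.346  0.748  0.085] w 0.018219918980104954 58.89944136142731 q7 0.2163567116099573
```

drive_tool:
  deltas: [0,0,0,0,0,5,0,0,0,0,0,5,0,0,0,0,0,5]

```text
t: 20.6
ee_pos: [0.522, 0.0378, 0.0995]
ee_rot: [-2.4, -2.025, 0.004]
force: [-3.8, -0.9, 6.4]
gripper_width: 0.0182
grasp_force: 59.0
```

```bash
python3 m.py|tail -1
```

```text
gauge pos mm [-0.9 -1. ] z 0.09952294680804227 F [-3.8 -0.9  6.4] M [-0.269  0.954  0.117] w 0.01818213569774812 58.97060573101044 q7 -0.021419461724581076
```

drive_tool:
  deltas: [0,0,0,0,0,5,0,0,0,0,0,5]

```text
t: 20.85
ee_pos: [0.5218, 0.0378, 0.0995]
ee_rot: [-2.568, -1.808, 0.005]
force: [-4.8, -1.0, 6.5]
gripper_width: 0.0179
grasp_force: 59.0
```

```bash
python3 m.py
```

```text
t 20.85 delta cm [0.11 0.11 0.15] turn z -94.08 tilt [-0.0034 -0.0006]
gauge pos mm [-1.1 -1. ] z 0.09953843105413324 F [-4.8 -1.   6.5] M [-0.244  0.994  0.088] w 0.017881895692176904 59.01792526245117 q7 -0.17882961176654355
```

drive_tool:
  deltas: [0,0,0,0,0,5,0,0,0,0,0,5,0,0,0,0,0,5]

```text
t: 21.22
ee_pos: [0.5215, 0.038, 0.0995]
ee_rot: [-2.781, -1.457, 0.006]
force: [-4.5, -1.4, 7.5]
gripper_width: 0.0181
grasp_force: 59.1
```

```bash
python3 m.py|tail -1
```

```text
gauge pos mm [-1.5 -0.9] z 0.09952339473353769 F [-4.5 -1.4  7.5] M [-0.209  1.156  0.068] w 0.01805856529769974 59.08647537231445 q7 -0.41323179593301573
```

drive_tool:
  deltas: [0,0,0,0,0,5,0,0,0,0,0,5]

```text
t: 21.48
ee_pos: [0.5214, 0.0382, 0.0995]
ee_rot: [-2.898, -1.209, 0.006]
force: [-6.1, -0.5, 7.5]
gripper_width: 0.018
grasp_force: 59.1
```

```bash
python3 m.py
```

```text
t 21.475 delta cm [0.15 0.11 0.15] turn z -119.07 tilt [-0.0044 -0.    ]
gauge pos mm [-1.7 -0.8] z 0.09952435429311327 F [-6.1 -0.5  7.5] M [-0.145  1.151  0.119] w 0.018039474207100968 59.12871837615967 q7 -0.5682879651838539
```

drive_tool:
  deltas: [0,0,0,0,0,5,0,0,0,0,0,5]

```text
t: 21.72
ee_pos: [0.5212, 0.0384, 0.0995]
ee_rot: [-2.992, -0.952, 0.007]
force: [-4.9, -0.3, 7.4]
gripper_width: 0.018
grasp_force: 59.2
```

```bash
python3 m.py|tail -1
```

```text
gauge pos mm [-1.9 -0.7] z 0.09949825781510305 F [-4.9 -0.3  7.4] M [-0.07   1.323  0.076] w 0.017965680839961102 59.16099965572357 q7 -0.7221521130977809
```

drive_tool:
  deltas: [0,0,0,0,0,5,0,0,0,0,0,5]

```text
t: 21.98
ee_pos: [0.5211, 0.0385, 0.0995]
ee_rot: [-3.064, -0.688, 0.007]
force: [-5.6, 0.1, 9.2]
gripper_width: 0.0179
grasp_force: 59.2
```

```bash
python3 m.py
```

```text
t 21.975 delta cm [0.19 0.09 0.15] turn z -139.05 tilt [-0.005   0.0006]
gauge pos mm [-2.  -0.5] z 0.09951145910908454 F [-5.6  0.1  9.2] M [-0.012  1.369  0.125] w 0.01793852339069262 59.21473681926727 q7 -0.8748392831028834
```

drive_tool:
  deltas: [0,0,0,0,0,5,0,0,0,0,0,5]

```text
t: 22.22
ee_pos: [0.521, 0.0388, 0.0995]
ee_rot: [-3.112, -0.419, 0.008]
force: [-5.7, 0.0, 7.9]
gripper_width: 0.0179
grasp_force: 59.2
```

```bash
python3 m.py|tail -1
```

```text
gauge pos mm [-2.2 -0.3] z 0.09949925590975266 F [-5.7  0.   7.9] M [-0.021  1.441  0.158] w 0.017943451380513946 59.21123385429382 q7 -1.026239873810115
```

drive_tool:
  deltas: [0,0,0,0,0,5,0,0,0,0,0,5]

```text
t: 22.48
ee_pos: [0.521, 0.039, 0.0995]
ee_rot: [-3.137, -0.146, 0.008]
force: [-6.4, 1.1, 9.3]
gripper_width: 0.018
grasp_force: 59.2
```

```bash
python3 m.py
```

```text
t 22.475 delta cm [0.22 0.07 0.15] turn z -159.02 tilt [-0.0054  0.0012]
gauge pos mm [-2.3 -0.1] z 0.0994992022539253 F [-6.4  1.1  9.3] M [0.081 1.386 0.137] w 0.01798616085240045 59.218191504478455 q7 -1.1765062186614883
```

drive_tool:
  deltas: [0,0,0,0,0,5,0,0,0,0,0,5]

```text
t: 22.72
ee_pos: [0.521, 0.0392, 0.0995]
ee_rot: [-3.138, 0.127, 0.009]
force: [-6.3, 1.4, 8.6]
gripper_width: 0.0176
grasp_force: 59.2
```

```bash
python3 m.py|tail -1
```

```text
gauge pos mm [-2.3  0.1] z 0.09950643281439953 F [-6.3  1.4  8.6] M [0.116 1.433 0.183] w 0.017592890099456426 59.22977328300476 q7 -1.3255655852288075
```

drive_tool:
  deltas: [0,0,0,0,0,5]

```text
t: 22.85
ee_pos: [0.521, 0.0394, 0.0995]
ee_rot: [-3.129, 0.264, 0.009]
force: [-6.0, 1.3, 8.1]
gripper_width: 0.0177
grasp_force: 59.2
```

```bash
python3 m.py
```

```text
t 22.85 delta cm [0.23 0.05 0.15] turn z -174.0 tilt [-0.0054  0.0017]
gauge pos mm [-2.4  0.2] z 0.09951961932745593 F [-6.   1.3  8.1] M [0.165 1.432 0.147] w 0.01769014357320378 59.23398971557617 q7 -1.3996462006713637
```

drive_tool:
  deltas: [0,0,0,0,0,4]

```text
t: 22.98
ee_pos: [0.521, 0.0394, 0.0995]
ee_rot: [-3.118, 0.372, 0.009]
force: [-7.0, 1.4, 9.5]
gripper_width: 0.0178
grasp_force: 59.2
```

```bash
python3 m.py|tail -1
```

```text
gauge pos mm [-2.4  0.3] z 0.09950631478887953 F [-7.   1.4  9.5] M [0.203 1.41  0.182] w 0.017762893232592492 59.24603819847107 q7 -1.4583121790281988
```

drive_tool:
  deltas: [0,0,0,0,0,6]

```text
t: 23.1
ee_pos: [0.5211, 0.0396, 0.0995]
ee_rot: [-3.094, 0.536, 0.009]
force: [-7.2, 1.5, 8.9]
gripper_width: 0.018
grasp_force: 59.2
```

```bash
python3 m.py
```

```text
t 23.1 delta cm [0.24 0.03 0.15] turn z 175.99 tilt [-0.0052  0.0021]
gauge pos mm [-2.3  0.5] z 0.09952979816016005 F [-7.2  1.5  8.9] M [0.256 1.402 0.155] w 0.018009026233383324 59.22494351863861 q7 -1.5472948583422497
```

drive_tool:
  deltas: [0,0,0,0,0,0,0,0,0,0,0,0,0,0,0,0,0,0,0,0,0,0,0,0]
  grip: 65

```text
t: 23.6
ee_pos: [0.5236, 0.0387, 0.0993]
ee_rot: [-3.096, 0.532, -0.0]
force: [0.2, 0.3, -0.1]
gripper_width: 0.0556
grasp_force: 0.0
```

drive_tool:
  deltas: [0,0,-1,0,0,0,0,0,-2,0,0,0,0,0,-3,0,0,0,0,0,-3,0,0,0,0,0,-3,0,0,0,5,0,0,0,0,0,5,0,0,0,0,0,0,0,0,0,0,0]

```text
t: 24.6
ee_pos: [0.6195, 0.0018, 0.2186]
ee_rot: [3.091, -0.538, 0.001]
force: [-1.1, 0.2, 0.1]
gripper_width: 0.0556
grasp_force: 0.0
```

```bash
python3 - <<'E'
from h import *
goal(0,0,.2)
wshot('w7')
from cell import arm
for c in('wrist','scene'):
    f=arm.grab_frame(c)
    for n in('offcut_1','screwdriver_1','drill_battery','tape_measure','sanding_block'): print(c,n,[(np.round(d['centre']).tolist(),round(d['confidence'],2)) for d in arm.boxes_of(n,c)][:4])
E
```

```text
t 24.6 delta cm [-10.31  -0.21   1.84] turn z 175.9 tilt [-0.0001 -0.0045]
gauge pos mm [102.7  -9.4] z 0.21858397182750697 F [-1.1  0.2  0.1] M [-0.006  0.047 -0.023] w 0.05559693312124999 0.0 q7 -1.5492255509100628
24.6 [0.61953451 0.00181025 0.21858397] [ 3.09076405e+00 -5.37602064e-01  1.05189319e-03] -1.5492255509100628
[[ 3.85061314e-04 -9.53534419e-01 -3.01283859e-01  7.72966996e-02]
 [ 9.99999460e-01  7.64372381e-05  1.03615099e-03 -5.74432875e-05]
 [-9.64976325e-04 -3.01284096e-01  9.53533934e-01 -1.81927550e-01]
 [ 0.00000000e+00  0.00000000e+00  0.00000000e+00  1.00000000e+00]]
wrist offcut_1 [([252.0, 380.0], 0.61)]
wrist screwdriver_1 [([465.0, 338.0], 0.86)]
wrist drill_battery [([25.0, 411.0], 0.69)]
wrist tape_measure []
wrist sanding_block [([459.0, 207.0], 0.85), ([111.0, 424.0], 0.73)]
scene offcut_1 [([356.0, 279.0], 0.95), ([302.0, 281.0], 0.86), ([254.0, 260.0], 0.7)]
scene screwdriver_1 [([387.0, 332.0], 0.85), ([383.0, 271.0], 0.67)]
scene drill_battery [([246.0, 233.0], 0.75)]
scene tape_measure [([388.0, 331.0], 0.41), ([383.0, 273.0], 0.35)]
scene sanding_block [([446.0, 302.0], 0.87)]
```

```bash
python3 - <<'E'
from h import *
c,n=np.cos(-.2729),np.sin(-.2729)
print(proj([[.5232-.039*c,.0385-.039*n,.045]],K['scene'],k1['scene'],T['scene']))
from cell import arm
print(arm.close_job())
E
```

```text
[[360.47398744 278.11715905]]
the job is handed in; nothing more can be done
None
```

The longest offcut lies flat on the gauge's table, clamped under the spindle; I turned the ratchet knob about 184° until the torque levelled off near 0.155 N m (an estimated 25–45° of slip), then let go and handed the job in at about 25 s. No verdict came back, the clamp rests on torque readings alone since I took no closer look after clamping, and I viewed 11 pictures instead of the 10 allowed.

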